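# Find the clamp boards and shut them in the test enclosure

### The arm

A 6-joint arm with a two-finger parallel gripper is mounted at the origin on the work surface. World frame = base frame: x ahead of the robot, y to its left, z up, the work surface at z = 0. Lengths are in m, angles in rad, forces in N, time in s.
With the tool pointing down it reaches from about 0.275 to 1 m from the base axis. Payload 8.4 kg.
Tool frame: the origin (TCP) lies at the very end of the fingers, on their centre line; the grasp point (between the pads) lies 19 mm behind it; z points along the fingers, y is the line along which they close (so a half turn about z gives the same grasp; the last joint's range is limited). The gripper opens to 85 mm and grips with 20 to 120 N. Pads are 22 mm wide; open, the fingers measure 114 mm over their backs; the gripper's body (76 mm by 85 mm) begins 54 mm behind the grasp point. The pads swing forward as they close: fully open they stand 13 mm farther back than shut.
Start: joints at [-1.293, 0.353, 1.633, -0, 1.155, -0.002], TCP at [0.173, -0.601, 0.205] pointing down, gripper open.
Joint ranges: [-2.63, 2.63], [-0.92, 2.1], [0.06, 2.66], [-1.3, 4.44], [0, 2.69], [-3.02, 3.02]. Speed limits (rad/s): [2.22, 2.22, 2.79, 3.14, 3.14, 3.14].

### API

Orientations are given as a unit quaternion [w, x, y, z].
In Python, from rig import state, grab_frame, get_calibration, job_done, look_for, silhouettes, landmark_of gives the robot as it stands.
- The arm moves only by the tool send_rows, never from a script. Its argument "motion" is a list of rows, each a list of 7 numbers: the shift along the tool's x, y, z in mm, then the turn, a rotation vector about the tool's x, y, z in rad, then the gripper's target within -1 to 1 (fully open at 1, half-way at 0, shut at -1). In form: [[tx, ty, tz, wx, wy, wz, jaw], ...]. A call has 1 to 20 rows; each row is the pose to reach, as a shift and turn from the pose commanded when the call began, along the tool's axes at that moment; what a row does not reach only later rows make up. A row lasts 1/8 s, in which the tool goes at most 62.5 mm and 10.7 degrees, less where a joint would pass 70% of its speed; a pose out of reach is approached as far as the arm can. A call with a gripper value outside its range is refused whole. The fingers move at their own pace and stop on an object; "force" is the grip in N (left out, the last holds). Time passes only in rows, so rows that repeat a pose let the fingers close. It gives the time, the measured TCP pose, the force, the opening and the grip force at its end, in the units of the state.
- state(): the state, without advancing time (a new reading comes with each control period).
- grab_frame(name): name is "side" or "top" or "wrist"; returns (picture, depth): 400x640x3 uint8, blue, green, red; 400x640 float32, m along the optical axis (not along the pixel's ray), 0 where there is no reading.
- get_calibration(name): a dict with "K" (3x3 intrinsics, pixels), "extrinsics" (4x4, takes a point from world to camera coordinates); the wrist camera has in their place "hand_eye" (4x4, takes a point from camera to tool coordinates, whose origin is the TCP and whose axes are the flange's). Camera axes: x right, y down, z forward; pixel columns grow to the right and rows downward; lengths in m; the calibration is good to about 2 mm. A picture is of the moment at which its call begins: read the wrist's pose just before it. get_calibration takes no time and is no camera call.
- job_done(): hands the job in; it is judged then, once.
Trained networks look in the newest picture that a camera, given by its name, has taken for a name from the list of things; names that differ only in an ending like _2 or _b are one class to them, and where a whole thing is asked for, a point or a joint stands for the part that bears it (a point fixed in the world has none). Each returns a list of dicts, best first, with "score" (0 to 1); they miss things now and then, are a little off and sometimes report something else, mostly with a low value. They report only what shows in the picture. A call takes as long as a camera call. They do not tell look-alikes from the thing itself.
- look_for(camera, label): "position" ([column, row] as shares, 0 to 1, of the picture: columns of its width, rows of its height, amid what is visible of it).
- silhouettes(camera, label): "region" (400x640 bool, what is visible of it) and "position" ([column, row] as shares, 0 to 1, of the picture: columns of its width, rows of its height, amid what is visible of it).
- landmark_of(camera, label): "position" ([column, row] as shares, 0 to 1, of the picture: columns of its width, rows of its height: a listed point, or the origin of a listed thing).
The state is a dict: "time_s": time; "joint_positions": joint angles; "joint_velocities": joint speeds; "tau": joint torques, N m; "tcp_pos": TCP position; "tool_rot": TCP orientation; "ft_force": force on the tool from outside, world axes, zero at the start; "wrist_torque": the same for the moment, N m; "finger_gap": finger opening in m; "grip_force": force on a finger pad.
Only numpy, scipy, OpenCV 4.12 (cv2) and the standard library are available. Lean on these libraries where they do the work, as an engineer would, in place of code of your own. Each camera call takes 0.05 s, during which the arm holds its last target. There are 200 camera calls.

### The job

One or two spring-clamp boards are somewhere in the three closed parts boxes. Open the boxes one at a time, shutting each before you open the next, to find every clamp board, stand each one upright on the floor of a bay of its own in the aluminium test enclosure, then press the enclosure's sprung cover down until its catch clicks and holds it shut. Finish with all three parts boxes shut; leave the block of coaxial sockets in the box where it lies and do not disturb the bottle, foam block, meter and mug behind the boxes.

Things in the scene. Friction and masses are not known exactly. Their poses are not given: they have to be found in the camera images.
- boxA_floor (a point): Fixed grey plastic parts box, outside 140 (x) x 140 (y) x 75 mm high, walls and floor 5 mm. Point: centre of its inner floor, 5 mm above the bench. Axes: z up, x from its front (robot side) to its hinge at the back. The lid's hinge axis lies parallel to y, 70 mm along +x and 73.5 mm above this point.
- lidA (a joint): Lid of that box, a 6 mm panel: rad, 0 = shut, grows as the front edge swings up and back over the hinge, stop at 1.9. Stiff hinge (about 0.16 N m): it stays wherever it is left.
- lidA_bar (a point): Middle of the lid's bar handle: a round steel bar, 10 mm thick, parallel to the hinge, on two 8 mm posts 56 mm apart (48 mm clear between them), 44 mm above the lid panel's mid-plane (36 mm clear gap under the bar) and 120 mm from the hinge axis towards the front when shut, so it turns with the lid. A vertical gripper can pinch the bar, its fingers fore and aft of it, and let it roll between the pads while it follows the arc.
- boxB_floor (a point): Fixed grey plastic parts box, outside 140 (x) x 140 (y) x 75 mm high, walls and floor 5 mm. Point: centre of its inner floor, 5 mm above the bench. Axes: z up, x from its front (robot side) to its hinge at the back. The lid's hinge axis lies parallel to y, 70 mm along +x and 73.5 mm above this point.
- lidB (a joint): Lid of that box, a 6 mm panel: rad, 0 = shut, grows as the front edge swings up and back over the hinge, stop at 1.9. Stiff hinge (about 0.16 N m): it stays wherever it is left.
- lidB_bar (a point): Middle of the lid's bar handle: a round steel bar, 10 mm thick, parallel to the hinge, on two 8 mm posts 56 mm apart (48 mm clear between them), 44 mm above the lid panel's mid-plane (36 mm clear gap under the bar) and 120 mm from the hinge axis towards the front when shut, so it turns with the lid. A vertical gripper can pinch the bar, its fingers fore and aft of it, and let it roll between the pads while it follows the arc.
- boxC_floor (a point): Fixed grey plastic parts box, outside 140 (x) x 140 (y) x 75 mm high, walls and floor 5 mm. Point: centre of its inner floor, 5 mm above the bench. Axes: z up, x from its front (robot side) to its hinge at the back. The lid's hinge axis lies parallel to y, 70 mm along +x and 73.5 mm above this point.
- lidC (a joint): Lid of that box, a 6 mm panel: rad, 0 = shut, grows as the front edge swings up and back over the hinge, stop at 1.9. Stiff hinge (about 0.16 N m): it stays wherever it is left.
- lidC_bar (a point): Middle of the lid's bar handle: a round steel bar, 10 mm thick, parallel to the hinge, on two 8 mm posts 56 mm apart (48 mm clear between them), 44 mm above the lid panel's mid-plane (36 mm clear gap under the bar) and 120 mm from the hinge axis towards the front when shut, so it turns with the lid. A vertical gripper can pinch the bar, its fingers fore and aft of it, and let it roll between the pads while it follows the arc.
- bay_left (a point): Centre of the floor of the left (+y) bay of the fixed aluminium test enclosure, 6 mm above the bench. Enclosure outside 140 (x) x 230 (y) x 80 mm high, walls 6 mm; a 20 mm high divider parts it into two bays of 128 x 107 mm, centres 55 mm either side of its middle. Axes: z up, x from front to its hinge at the back. The cover's hinge axis is parallel to y, 70 mm along +x and 77.5 mm above this point.
- bay_right (a point): Centre of the floor of the right (-y) bay of the fixed aluminium test enclosure, 6 mm above the bench. Enclosure outside 140 (x) x 230 (y) x 80 mm high, walls 6 mm; a 20 mm high divider parts it into two bays of 128 x 107 mm, centres 55 mm either side of its middle. Axes: z up, x from front to its hinge at the back. The cover's hinge axis is parallel to y, 70 mm along +x and 77.5 mm above this point.
- cover (a joint): The enclosure's cover, a 6 mm panel reaching 153 mm from the hinge: rad, 0 = shut, starts standing open at its stop, about 1.75. A spring (0.1 to 0.25 N m net) swings it open again unless the ball catch at the middle of the front edge has snapped over, which takes about 10 N of downward push near the front edge; the catch clicks in the last 0.1 rad, below about 0.03 it is held.
- cover_pad (a point): Middle of the rubber press pad (60 x 36 mm) on the cover's outer face, 130 mm from the hinge axis; z is the face's outward normal (up when shut). Push it from behind (from the hinge side) towards the robot and then down.
- clamp1_centre (a point): Clamp board (may be absent): grey square board 80 x 80 x 8 mm, on it two white posts with springs carrying a white bar 64 long (its x) x 16 wide (its y) x 16 mm high, with two dark screw heads on top, 44 mm apart. 60 mm high in all, about 0.16 kg. Point: half-way up, 30 mm above its underside; z up. The bar's middle is 12 mm above this point: pinch the bar there across its 16 mm width, between the screw heads.
- clamp2_centre (a point): Clamp board (may be absent): grey square board 80 x 80 x 8 mm, on it two white posts with springs carrying a white bar 64 long (its x) x 16 wide (its y) x 16 mm high, with two dark screw heads on top, 44 mm apart. 60 mm high in all, about 0.16 kg. Point: half-way up, 30 mm above its underside; z up. The bar's middle is 12 mm above this point: pinch the bar there across its 16 mm width, between the screw heads.
- sockets_centre (a point): Block of four coaxial sockets, black, 50 x 90 x 26 mm, in one of the boxes: not wanted. Point: its centre.
- flask_mark (a point): Bystander, to be left where it is: small white bottle, 52 mm across, 100 mm high. Point: its origin, on its underside or axis.
- foam_mark (a point): Bystander, to be left where it is: black foam block 110 x 70 x 30 mm. Point: its origin, on its underside or axis.
- meter_mark (a point): Bystander, to be left where it is: hand meter 75 x 140 x 35 mm. Point: its origin, on its underside or axis.
- mug_mark (a point): Bystander, to be left where it is: white mug, 85 mm high. Point: its origin, on its underside or axis.
Not all that is in view belongs to the job. What is shaped like the part that bears boxB_floor but blue is not meant.

How it is judged:
On the way, in this order (a step that is already met when the one before it is completed fails the run):
1. every clamp board stands upright in a bay of the enclosure (((x of clamp1_centre in the frame of bay_left between -0.045 and 0.045 m and y of clamp1_centre in the frame of bay_left between -0.035 and 0.035 m and z of clamp1_centre in the frame of bay_left between 0.02 and 0.036 m) or (x of clamp1_centre in the frame of bay_right between -0.045 and 0.045 m and y of clamp1_centre in the frame of bay_right between -0.035 and 0.035 m and z of clamp1_centre in the frame of bay_right between 0.02 and 0.036 m)) and angle between each of clamp1_centre, clamp2_centre's own z axis and vertical below 0.12 rad and ((x of clamp2_centre in the frame of bay_left between -0.045 and 0.045 m and y of clamp2_centre in the frame of bay_left between -0.035 and 0.035 m and z of clamp2_centre in the frame of bay_left between 0.02 and 0.036 m) or (x of clamp2_centre in the frame of bay_right between -0.045 and 0.045 m and y of clamp2_centre in the frame of bay_right between -0.035 and 0.035 m and z of clamp2_centre in the frame of bay_right between 0.02 and 0.036 m))), for 0.2 s.
2. the cover has been pressed shut over them and stays (all of step 1 and value of joint cover below 0.05 rad), for 0.3 s.
At the end, for the whole second after the job is handed in: Each clamp board present stands upright on a bay floor of the enclosure (within 45 mm in x and 35 mm in y of the bay centre, tilt under 0.12 rad); cover under 0.05 rad (caught), the three lids under 0.06 rad; the socket block within 50 mm of its start (all of step 2 and value of joint each of lidA, lidB, lidC below 0.06 rad and distance of sockets_centre from where it was at the start of the episode below 0.05 m); the robot touches nothing.
It fails at once if two of the parts boxes' lids are open together (both over 0.35 rad) (value of joint each of lidA, lidB above 0.35 rad or value of joint each of lidA, lidC above 0.35 rad or value of joint each of lidB, lidC above 0.35 rad).
It fails at once if the bottle, foam block, meter or mug is shoved more than 50 mm (distance of any of flask_mark, foam_mark, meter_mark, mug_mark from where it was at the start of the episode above 0.05 m).
Of clamp1, clamp2 only 1 to 2 are there at a start; the rules pass over those that are not, and their reading is None.
At some moment in a run one of clamp1, clamp2 may be knocked a few centimetres aside while the robot is not near it.
It also fails if it takes over 210 s, if anything falls off the work surface, if the arm or the gripper's body presses on something with over 40 N, if the wrist force passes 120 N, or if a joint passes its speed limit or range.

## Working session

There is one attempt and no reset: what is moved stays moved. The work goes in short steps, Python scripts to look and compute and a tool call to move; the robot and the scene stay as the last step left them, time stands still between calls to the robot, and variables do not carry over. Pictures are saved under pics/ and viewed, at most 14 in all, crops included, and the job is handed in when it is done.

Besides the shell and the picture viewer there is one more tool, called after "Request:" in YAML: its name, and indented under it one key for each argument. send_rows: Moves the arm, as the interface text tells. Its arguments: {"type":"object","properties":{"motion":{"type":"array"},"force":{"type":"number"}},"required":["motion"]}

```bash
mkdir -p pics; cat > h.py <<'E'
import numpy as np, cv2
from rig import *
from scipy.spatial.transform import Rotation as R
def T_tool():
    s=state(); q=s["tool_rot"]; T=np.eye(4); T[:3,:3]=R.from_quat([q[1],q[2],q[3],q[0]]).as_matrix(); T[:3,3]=s["tcp_pos"]; return T
def cam(name):
    c=get_calibration(name)
    E=T_tool()@np.array(c["hand_eye"]) if name=="wrist" else np.linalg.inv(np.array(c["extrinsics"]))
    return np.array(c["K"]),E
def cloud(name):
    K,E=cam(name); im,d=grab_frame(name)
    v,u=np.mgrid[:400,:640]
    p=np.stack([(u-K[0,2])/K[0,0]*d,(v-K[1,2])/K[1,1]*d,d],-1)@E[:3,:3].T+E[:3,3]
    p[d==0]=np.nan
    return im,d,p
def atz(name,pos,z):
    K,E=cam(name); u,v=pos[0]*640,pos[1]*400
    r=E[:3,:3]@np.array([(u-K[0,2])/K[0,0],(v-K[1,2])/K[1,1],1]); o=E[:3,3]
    return o+r*(z-o[2])/r[2]
E
python3 - <<'E'
from h import *
for n in ["top","side"]:
    im,d,p=cloud(n); cv2.imwrite(f"pics/{n}0.png",im); np.save(f"{n}0.npy",p)
    for l in (["lidA_bar","lidB_bar","lidC_bar","bay_left","bay_right","cover_pad","boxA_floor","boxB_floor","boxC_floor"] if n=="top" else ["lidA_bar","lidB_bar","lidC_bar"]):
        for r in landmark_of(n,l)[:3]:
            u,v=int(r["position"][0]*640),int(r["position"][1]*400)
            print(n,l,round(r["score"],2),u,v,p[min(v,399),min(u,639)].round(3))
print(state())
E
```

```text
top lidA_bar 0.95 151 265 [0.399 0.36  0.08 ]
top lidB_bar 0.87 485 246 [ 0.478 -0.569  0.079]
top lidC_bar 0.74 236 244 [0.466 0.119 0.125]
top bay_left 0.82 304 228 [ 0.514 -0.058  0.004]
top bay_left 0.35 337 232 [ 0.505 -0.156  0.007]
top bay_right 0.7 341 232 [ 0.505 -0.168  0.009]
top bay_right 0.62 155 266 [0.401 0.332 0.128]
top cover_pad 0.62 327 193 [ 0.602 -0.12   0.233]
side lidB_bar 0.9 370 104 [ 0.461 -0.635  0.079]
side lidB_bar 0.85 385 145 [ 0.394 -0.33   0.128]
side lidC_bar 0.73 342 255 [0.472 0.118 0.125]
side lidC_bar 0.21 289 161 [ 0.701 -0.314  0.039]
{'time_s': 0.7, 'joint_positions': array([-1.29340545e+00,  3.52943286e-01,  1.63342312e+00, -2.58980403e-05,
        1.15520699e+00, -2.41158191e-03]), 'joint_velocities': array([-3.54291933e-04,  7.11822237e-04, -1.47371632e-05, -1.49382126e-03,
       -2.93644406e-04, -6.60503515e-04]), 'tau': array([ 1.05848299e-03, -6.05014729e+01, -3.42394745e+01,  1.94866248e-04,
        8.62645720e-04, -1.01647936e-05]), 'tcp_pos': array([ 0.17258558, -0.60068871,  0.20530651]), 'tool_rot': array([ 1.11629228e-05,  9.90229045e-01,  1.39450486e-01, -1.04151617e-05]), 'ft_force': array([ 0.02379103, -0.09393299,  0.46858055]), 'wrist_torque': array([-0.03382734, -0.00990855,  0.01982032]), 'grip_force': 0.0, 'finger_gap': 0.08509994384128944}
```

View pics/top0.png

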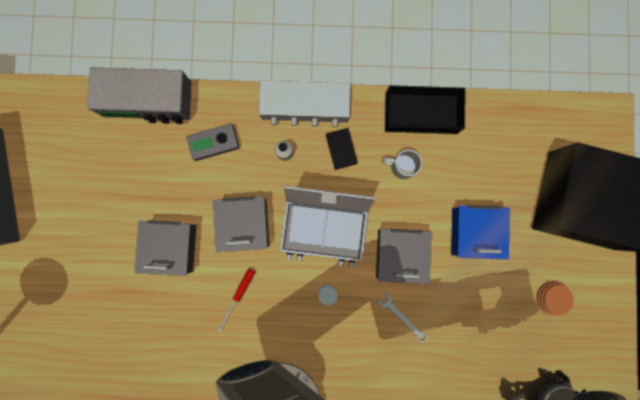

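View pics/side0.png

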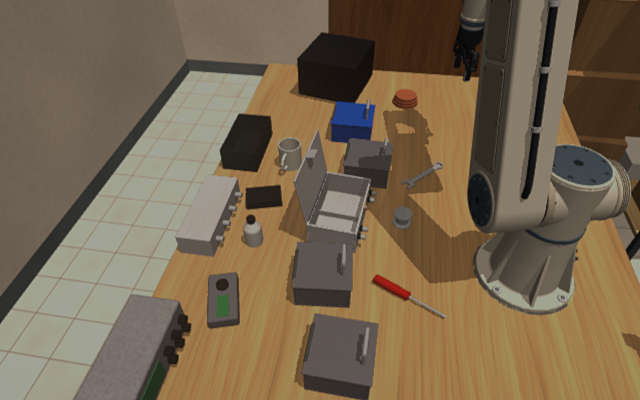

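```bash
python3 - <<'E'
from h import *
p=np.load("top0.npy")
for nm,(u,v) in dict(L=(165,247),M=(241,224),Rr=(404,256)).items():
    w=p[v-40:v+40,u-42:u+42].reshape(-1,3)
    a=w[(w[:,2]>.07)&(w[:,2]<.09)]; b=w[(w[:,2]>.112)&(w[:,2]<.135)]
    r=cv2.minAreaRect((a[:,:2]*1000).astype(np.float32))
    rb=cv2.minAreaRect((b[:,:2]*1000).astype(np.float32))
    print(nm,r,"bar",rb,len(b),np.median(b[:,2]),b.mean(0).round(4))
w=p[180:270,270:385].reshape(-1,3)
a=w[(w[:,2]>.07)&(w[:,2]<.09)]; print("encl",cv2.minAreaRect((a[:,:2]*1000).astype(np.float32)))
f=w[(w[:,2]>.0)&(w[:,2]<.012)]
a=w[w[:,2]>.1]; print("cover",cv2.minAreaRect((a[:,:2]*1000).astype(np.float32)),a[:,2].max())
E
```

```text
L ((448.4248352050781, 332.9554748535156), (146.78477478027344, 147.92843627929688), 88.7502212524414) bar ((397.43768310546875, 333.7251892089844), (61.90348434448242, 10.142032623291016), 88.14554595947266) 93 0.12624027054296505 [0.3979 0.332  0.1258]
M ((520.6834716796875, 99.04769897460938), (150.92669677734375, 196.9456787109375), 1.592042088508606) bar ((470.1277770996094, 115.41462707519531), (9.826884269714355, 62.46745681762695), 5.446690559387207) 85 0.12678157810736534 [0.4704 0.115  0.1267]
Rr ((459.76104736328125, -318.8652038574219), (194.07110595703125, 178.64453125), 87.8018798828125) bar ((393.59625244140625, -340.4935607910156), (63.955875396728516, 9.554953575134277), 88.6239013671875) 88 0.12637081174950926 [ 0.3937 -0.3398  0.1263]
encl ((500.729248046875, -147.59127807617188), (302.74810791015625, 150.42050170898438), 81.3125228881836)
cover ((591.2811889648438, -122.651611328125), (229.07952880859375, 32.20063781738281), 84.21585845947266) 0.24569785310255732
```

```bash
cat >> h.py <<'E'
def world_T(x,y,z,yaw):
    c,s=np.cos(yaw),np.sin(yaw) # tool y at yaw, tool x at yaw+90, z down
    T=np.eye(4); T[:3,0]=[-s,c,0]; T[:3,1]=[c,s,0]; T[:3,2]=[0,0,-1]; T[:3,3]=[x,y,z]; return T
def rel(x,y,z,yaw,T0=None):
    T0=T_tool() if T0 is None else T0
    A=np.linalg.inv(T0)@world_T(x,y,z,yaw)
    return (A[:3,3]*1000).round(1), R.from_matrix(A[:3,:3]).as_rotvec().round(3)
E
python3 - <<'E'
from h import *
p=np.load("top0.npy"); z=p[...,2]
m=((z>.072)&(z<.135)).astype(np.uint8)
m[:, :]=cv2.morphologyEx(m,cv2.MORPH_OPEN,np.ones((3,3)))
n,l=cv2.connectedComponents(m)
for nm,(u,v) in dict(L=(165,240),M=(241,220),Rr=(404,250)).items():
    k=l==l[v,u]; q=p[k&(z<.09)]
    r=cv2.minAreaRect((q[:,:2]*1000).astype(np.float32)); print(nm,k.sum(),r)
q=p[180:270,270:385].reshape(-1,3)
q=q[(q[:,2]>.2)]
print(np.polyfit(q[:,1],q[:,0],1),q.mean(0))
f=p[195:255,270:385].reshape(-1,3); f=f[(f[:,2]<.015)&(abs(f[:,1]+.11)<.12)]
for y0 in (-.02,-.04,-.06,-.08,-.16,-.18,-.2): 
    s=f[abs(f[:,1]-y0)<.01]; print(y0,s[:,0].min().round(3),s[:,0].max().round(3))
print("move",rel(.394,-.340,.22,-.02))
E
```

```text
L 2768 ((448.4248352050781, 332.9554748535156), (146.78477478027344, 147.92843627929688), 88.7502212524414)
M 2700 ((520.7835693359375, 121.21878814697266), (148.08786010742188, 144.7534942626953), 5.750873565673828)
Rr 2722 ((444.2036437988281, -342.90399169921875), (144.98382568359375, 148.14820861816406), 88.45269012451172)
[0.09672925 0.60943263] [ 0.59753381 -0.12301161  0.22759239]
-0.02 0.436 0.58
-0.04 0.436 0.578
-0.06 0.446 0.576
-0.08 0.444 0.574
-0.16 0.44 0.567
-0.18 0.44 0.564
-0.2 0.441 0.562
move (array([ 284.8, -189.4,  -14.7]), array([ 0.   ,  0.   , -1.271]))
```

Request:
send_rows:
  motion:
    - [285,-189,-15,0,0,-1.271,1]
    - [285,-189,-15,0,0,-1.271,1]
    - [285,-189,-15,0,0,-1.271,1]
    - [285,-189,-15,0,0,-1.271,1]
    - [285,-189,-15,0,0,-1.271,1]
    - [285,-189,-15,0,0,-1.271,1]
    - [285,-189,-15,0,0,-1.271,1]
    - [285,-189,-15,0,0,-1.271,1]
    - [285,-189,-15,0,0,-1.271,1]
    - [285,-189,-15,0,0,-1.271,1]

```text
time_s: 1.95
tcp_pos: [0.394, -0.3407, 0.2203]
tool_rot: [-0.0, 0.715, 0.699, -0.0]
ft_force: [-0.8, 0.5, -0.1]
finger_gap: 0.0855
grip_force: 0.0
```

```bash
python3 - <<'E'
from h import *
im,d,p=cloud("wrist"); cv2.imwrite("pics/w1.png",im)
z=p[...,2]; b=p[(z>.115)&(z<.135)&(abs(p[...,0]-.394)<.03)&(abs(p[...,1]+.34)<.05)]
print(len(b), b.mean(0) if len(b) else 0)
if len(b): print(cv2.minAreaRect((b[:,:2]*1000).astype(np.float32)))
print(T_tool().round(3), state()["time_s"])
E
```

```text
931 [ 0.39546946 -0.34108235  0.12664431]
((395.6041259765625, -343.3841247558594), (64.26024627685547, 9.948927879333496), 88.46406555175781)
[[ 0.022  1.    -0.     0.394]
 [ 1.    -0.022  0.    -0.341]
 [ 0.    -0.    -1.     0.22 ]
 [ 0.     0.     0.     1.   ]] 2.0
```

View pics/w1.png

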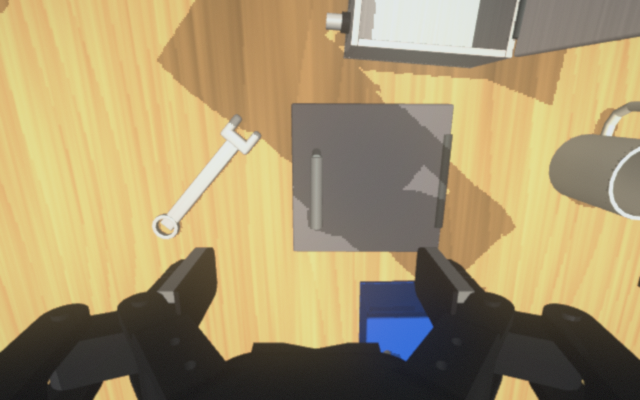

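Request:
send_rows:
  motion:
    - [-1,1,60,0,0,0,1]
    - [-1,1,117,0,0,0,1]
    - [-1,1,117,0,0,0,1]
    - [-1,1,117,0,0,0,-1]
    - [-1,1,117,0,0,0,-1]
    - [-1,1,117,0,0,0,-1]
    - [-1,1,117,0,0,0,-1]
    - [-1,1,117,0,0,0,-1]
    - [-1,1,117,0,0,0,-1]
  force: 30

```text
time_s: 3.12
tcp_pos: [0.3953, -0.3414, 0.1034]
tool_rot: [0.0, 0.714, 0.7, 0.0]
ft_force: [0.2, -0.3, 0.4]
finger_gap: 0.0003
grip_force: 0.0
```

```bash
python3 - <<'E'
import numpy as np
o=[]
for t in np.arange(9,105,8): 
    a=np.radians(t); x=-120*np.cos(a)+44*np.sin(a); z=44*np.cos(a)+120*np.sin(a); o.append([0,round(x+120),round(44-z),0,0,0,-1])
print(o)
E
```

```text
[[0, 8, -18, 0, 0, 0, -1], [0, 18, -33, 0, 0, 0, -1], [0, 30, -47, 0, 0, 0, -1], [0, 43, -58, 0, 0, 0, -1], [0, 58, -68, 0, 0, 0, -1], [0, 74, -75, 0, 0, 0, -1], [0, 92, -81, 0, 0, 0, -1], [0, 109, -83, 0, 0, 0, -1], [0, 127, -84, 0, 0, 0, -1], [0, 145, -81, 0, 0, 0, -1], [0, 162, -77, 0, 0, 0, -1], [0, 178, -70, 0, 0, 0, -1]]
```

```bash
python3 - <<'E'
from h import *
im,d,p=cloud("wrist"); cv2.imwrite("pics/w2.png",im)
ims,_,ps=cloud("side"); cv2.imwrite("pics/s2.png",cv2.resize(ims[80:240,320:480],(640,640))[:600])
E
```

```text
(no output)
```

View pics/s2.png

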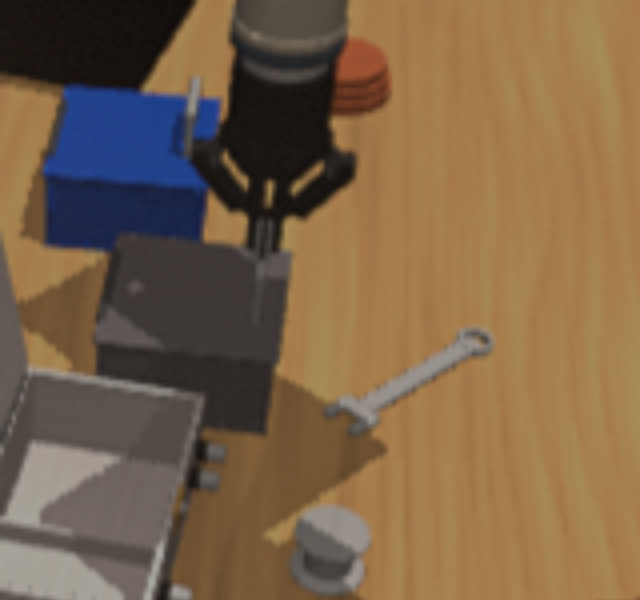

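View pics/w2.png

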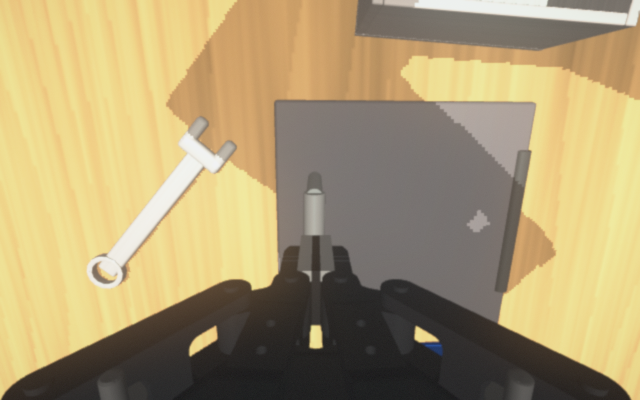

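Request:
send_rows:
  motion:
    - [0,3,-9,0,0,0,-1]
    - [0,8,-18,0,0,0,-1]
    - [0,18,-33,0,0,0,-1]
    - [0,18,-33,0,0,0,-1]
  force: 40

```text
time_s: 3.72
tcp_pos: [0.4152, -0.3426, 0.1381]
tool_rot: [0.002, 0.714, 0.7, 0.0]
ft_force: [-0.1, 0.7, 0.1]
finger_gap: 0.0001
grip_force: 0.0
```

```bash
python3 - <<'E'
from h import *
im,d,p=cloud("wrist"); cv2.imwrite("pics/w3.png",im)
ims,_,ps=cloud("side"); 
w=p[120:280,290:530]
for (u,v) in [(290,120),(310,200),(400,200),(480,150),(400,120)]: print(p[v,u].round(3))
print(state())
cv2.imwrite("pics/s3.png",np.hstack([im[::1,::1][50:350,120:540],cv2.resize(ims[80:240,320:480],(300,300))]))
E
```

```text
[ 0.401 -0.285  0.083]
[ 0.413 -0.34   0.082]
[ 0.476 -0.341  0.082]
[ 0.569 -0.319 -0.   ]
[ 0.473 -0.286  0.082]
{'time_s': 3.825, 'joint_positions': array([-6.93312241e-01,  2.95809307e-01,  1.88792195e+00, -5.69759421e-05,
        9.57397222e-01, -6.73713444e-01]), 'joint_velocities': array([-0.00679291,  0.00739999,  0.0175689 , -0.00088121, -0.00118489,
       -0.00068208]), 'tau': array([ 1.79962115e-01, -5.24437737e+01, -3.05112720e+01,  1.61205319e-02,
       -3.61708493e-02,  1.52317481e-02]), 'tcp_pos': array([ 0.41354633, -0.34169595,  0.13651838]), 'tool_rot': array([2.33253066e-04, 7.13990443e-01, 7.00155406e-01, 4.27880909e-07]), 'ft_force': array([-0.32702482, -0.17966329,  0.09048683]), 'wrist_torque': array([-0.03084762,  0.04375547,  0.04197858]), 'grip_force': 0.0, 'finger_gap': -0.00021175779925750705}
```

View pics/s3.png

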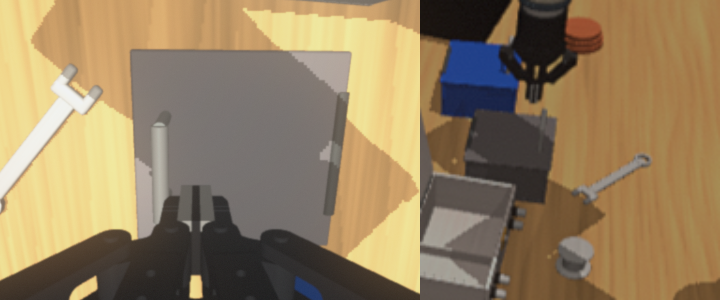

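```bash
python3 - <<'E'
from h import *
im,d,p=cloud("wrist"); print(T_tool()[:3,3])
for v in range(215,300,8): print(v,[ (p[v,u].round(3).tolist()) for u in (278,316)])
z=p[...,2]; b=p[(z>.115)&(z<.130)&(abs(p[...,0]-.394)<.02)&(abs(p[...,1]+.34)<.05)]
print(len(b),b.min(0),b.max(0))
im,d,q=cloud("side")
g=q[80:170,400:480].reshape(-1,3); g=g[(abs(g[:,0]-.414)<.03)&(abs(g[:,1]+.342)<.03)&(g[:,2]>.1)]
print(g.min(0),g[np.argsort(g[:,2])[:8]])
im,d,q=cloud("top")
b=q[(q[...,2]>.12)&(q[...,2]<.13)&(abs(q[...,0]-.394)<.02)&(abs(q[...,1]+.34)<.05)]; print(len(b),b.min(0) if len(b) else 0,b.max(0) if len(b) else 0)
E
```

```text
[ 0.41314758 -0.34153067  0.13614821]
215 [[0.394, -0.334, 0.129], [0.415, -0.35, 0.081]]
223 [[0.394, -0.339, 0.128], [0.415, -0.356, 0.082]]
231 [[0.393, -0.344, 0.128], [0.415, -0.362, 0.083]]
239 [[0.393, -0.349, 0.128], [0.415, -0.331, 0.172]]
247 [[0.393, -0.354, 0.128], [0.415, -0.33, 0.181]]
255 [[0.392, -0.359, 0.126], [0.415, -0.331, 0.188]]
263 [[0.392, -0.364, 0.128], [0.415, -0.33, 0.195]]
271 [[0.392, -0.369, 0.127], [0.415, -0.331, 0.201]]
279 [[0.403, -0.329, 0.209], [0.415, -0.334, 0.2]]
287 [[0.403, -0.329, 0.214], [0.415, -0.337, 0.2]]
295 [[0.404, -0.329, 0.218], [0.415, -0.34, 0.2]]
1453 [ 0.39001661 -0.37157138  0.11502391] [ 0.40120004 -0.31114554  0.1298128 ]Traceback (most recent call last):
  File "<stdin>", line 8, in <module>
    return umr_minimum(a, axis, None, out, keepdims, initial, where)
ValueError: zero-size array to reduction operation minimum which has no identity
```

```bash
python3 - <<'E'
from h import *
im,d,p=cloud("wrist"); t=T_tool()[:3,3]; print(t)
for u in (306,324): print(u,[(v,(p[v,u]-t).round(4).tolist()) for v in range(232,241)])
im,d,q=cloud("side"); K,E=cam("side"); 
c=np.linalg.inv(E)@np.r_[t,1]; uv=K@c[:3]/c[2]; print(uv,c[2])
u0,v0=int(uv[0]),int(uv[1]); print(d[v0-20:v0+6,u0].round(3), q[v0-20:v0+6,u0][:,2].round(3))
cv2.circle(im,(u0,v0),1,(0,0,255),-1); cv2.imwrite("pics/s4.png",cv2.resize(im[v0-50:v0+30,u0-40:u0+40],(560,560),interpolation=0))
E
```

```text
[ 0.41286084 -0.34140138  0.13584687]
306 [(232, [-0.006, -0.0207, -0.0545]), (233, [-0.006, -0.0213, -0.0541]), (234, [-0.006, -0.0217, -0.0531]), (235, [-0.0027, 0.0111, 0.0308]), (236, [-0.0027, 0.0112, 0.0324]), (237, [-0.0026, 0.0113, 0.0337]), (238, [-0.0026, 0.0109, 0.0339]), (239, [-0.0026, 0.0112, 0.0358]), (240, [-0.0025, 0.0111, 0.0367])]
324 [(232, [0.007, -0.021, -0.0545]), (233, [0.007, -0.022, -0.0551]), (234, [0.0069, -0.0224, -0.0542]), (235, [0.0053, 0.0112, 0.0316]), (236, [0.0053, 0.0109, 0.0319]), (237, [0.0052, 0.011, 0.0333]), (238, [0.0052, 0.0112, 0.0349]), (239, [0.0052, 0.011, 0.0355]), (240, [0.0052, 0.0112, 0.0371])]
[379.20509084 140.42903737   1.        ] 1.3904463224353456
[1.327 1.332 1.333 1.335 1.334 1.335 1.342 1.347 1.347 1.348 1.355 1.357
 1.358 1.358 1.359 1.639 1.63  1.636 1.625 1.614 1.614 1.48  1.474 1.471
 1.468 1.467] [ 0.218  0.213  0.211  0.207  0.206  0.203  0.196  0.191  0.189  0.187
  0.18   0.177  0.174  0.172  0.169 -0.     0.002 -0.004  0.     0.004
  0.001  0.08   0.081  0.081  0.08   0.078]
```

View pics/s4.png

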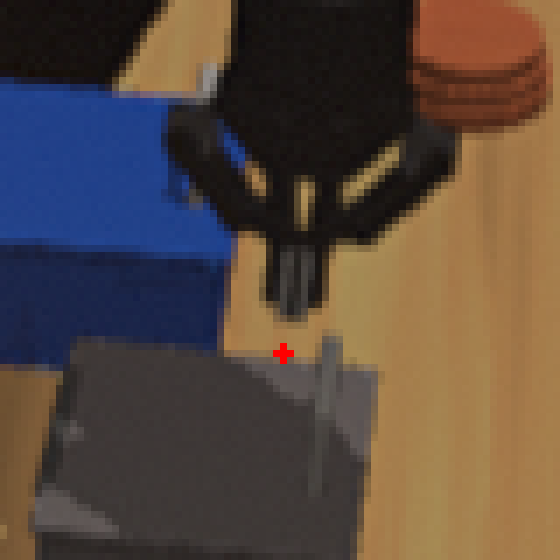

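Request:
send_rows:
  motion:
    - [0,-19,0,0,0,0,1]
    - [0,-19,0,0,0,0,1]
    - [0,-19,0,0,0,0,1]
    - [0,-19,0,0,0,0,1]
    - [0,-19,40,0,0,0,1]
    - [0,-19,63,0,0,0,1]
    - [0,-19,63,0,0,0,1]
    - [0,-19,63,0,0,0,-1]
    - [0,-19,63,0,0,0,-1]
    - [0,-19,63,0,0,0,-1]
    - [0,-19,63,0,0,0,-1]
    - [0,-19,63,0,0,0,-1]
    - [0,-19,63,0,0,0,-1]
  force: 40

```text
time_s: 5.65
tcp_pos: [0.3944, -0.3415, 0.0737]
tool_rot: [0.0, 0.714, 0.7, 0.0]
ft_force: [-2.3, 0.9, 6.3]
finger_gap: 0.0085
grip_force: 39.0
```

Gripped (bar between pads). Follow the arc to ~1.7 rad.

Request:
send_rows:
  motion:
    - [0,8,-18,0,0,0,-1]
    - [0,18,-33,0,0,0,-1]
    - [0,30,-47,0,0,0,-1]
    - [0,43,-58,0,0,0,-1]
    - [0,58,-68,0,0,0,-1]
    - [0,74,-75,0,0,0,-1]
    - [0,92,-81,0,0,0,-1]
    - [0,109,-83,0,0,0,-1]
    - [0,127,-84,0,0,0,-1]
    - [0,145,-81,0,0,0,-1]
    - [0,162,-77,0,0,0,-1]
    - [0,178,-70,0,0,0,-1]
    - [0,178,-70,0,0,0,-1]

```text
time_s: 7.28
tcp_pos: [0.5735, -0.3459, 0.143]
tool_rot: [0.001, 0.714, 0.7, -0.0]
ft_force: [-0.9, -5.6, 3.2]
finger_gap: 0.0082
grip_force: 48.1
```

Request:
send_rows:
  motion:
    - [0,0,0,0,0,0,1]
    - [0,0,0,0,0,0,1]
    - [0,0,0,0,0,0,1]
    - [0,0,0,0,0,0,1]
    - [0,0,-60,0,0,0,1]
    - [0,0,-120,0,0,0,1]
    - [0,-60,-150,0,0,0,1]
    - [-20,-120,-150,0,0,0,1]
    - [-40,-150,-150,0,0,0,1]
    - [-40,-150,-150,0,0,0,1]
    - [-40,-150,-150,0,0,0,1]

```text
time_s: 8.65
tcp_pos: [0.4217, -0.3818, 0.2933]
tool_rot: [0.0, 0.714, 0.7, 0.0]
ft_force: [0.9, 0.5, 0.5]
finger_gap: 0.0853
grip_force: 0.0
```

```bash
cat >> h.py <<'E'
def look(tag):
    im,d,p=cloud("wrist"); cv2.imwrite(f"pics/{tag}.png",im); np.save(f"{tag}.npy",p)
    for l in ("clamp1_centre","sockets_centre"):
        for r in landmark_of("wrist",l)[:2]:
            u,v=int(r["position"][0]*640),int(r["position"][1]*400)
            print(l,round(r["score"],2),u,v,p[min(v,399),min(u,639)].round(3))
    print(T_tool()[:3,3],state()["time_s"]); return im,p
E
python3 - <<'E'
from h import *
look("w5")
E
```

```text
clamp1_centre 0.94 326 126 [ 0.437 -0.339  0.055]
[ 0.42232356 -0.38137513  0.29297362] 8.8
```

View pics/w5.png

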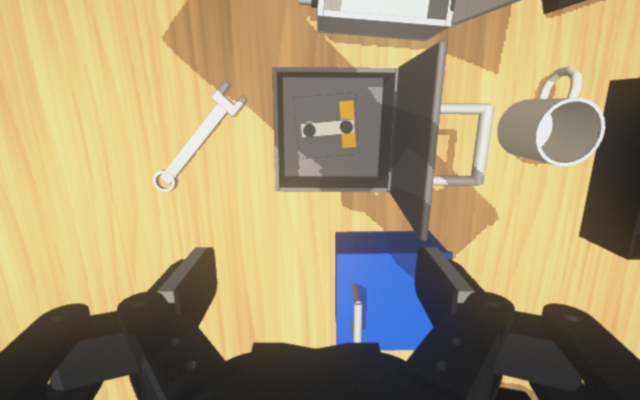

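```bash
cat >> h.py <<'E'
def clampfit(p,cx,cy,r=.06,lo=.047,hi=.075):
    z=p[...,2]; w=p[(z>lo)&(z<hi)&(np.hypot(p[...,0]-cx,p[...,1]-cy)<r)]
    rc=cv2.minAreaRect((w[:,:2]*1000).astype(np.float32)); b=cv2.boxPoints(rc)
    e=b[1]-b[0]; f=b[2]-b[1]; e=e if np.hypot(*e)>np.hypot(*f) else f
    yaw=np.arctan2(e[1],e[0]); print("clamp",rc,"median",np.median(w,0).round(4),"bar yaw",yaw, len(w)); return rc[0],yaw
E
python3 - <<'E'
from h import *
p=np.load("w5.npy"); c,y=clampfit(p,.437,-.339,.045)
# tool y perpendicular to bar
for t in (y+np.pi/2,y-np.pi/2): print(t,rel(c[0]/1000-.0013,c[1]/1000,.25,t))
print(state()["joint_positions"])
E
```

```text
clamp ((438.0039367675781, -341.1641540527344), (64.10420989990234, 15.969804763793945), 4.0222859382629395) median [ 0.4378 -0.3409  0.0561] bar yaw 0.07020255 729
1.640999 (array([40.5, 13.6, 43. ]), array([ 0.00e+00, -1.00e-03, -1.66e+00]))
-1.5005938 (array([40.5, 13.6, 43. ]), array([-1.000e-03, -0.000e+00,  1.482e+00]))
[-7.37275342e-01  1.93227756e-01  1.65110395e+00  2.35771529e-04
  1.29773551e+00 -7.18403092e-01]
```

Request:
send_rows:
  motion:
    - [20,7,20,0,0,0.18,0]
    - [40,14,43,0,0,0.36,0]
    - [40,14,43,0,0,0.54,0]
    - [40,14,43,0,0,0.72,0]
    - [40,14,43,0,0,0.9,0]
    - [40,14,43,0,0,1.08,0]
    - [40,14,43,0,0,1.26,0]
    - [40,14,43,0,0,1.482,0]
    - [40,14,43,0,0,1.482,0]
    - [40,14,100,0,0,1.482,0]
    - [40,14,160,0,0,1.482,0]
    - [40,14,220,0,0,1.482,0]
    - [40,14,260,0,0,1.482,0]
    - [40,14,296,0,0,1.482,0]
    - [40,14,296,0,0,1.482,0]
    - [40,14,296,0,0,1.482,-1]
    - [40,14,296,0,0,1.482,-1]
    - [40,14,296,0,0,1.482,-1]
    - [40,14,296,0,0,1.482,-1]
    - [40,14,296,0,0,1.482,-1]
  force: 40

```text
time_s: 11.3
tcp_pos: [0.4374, -0.343, -0.0011]
tool_rot: [0.001, 0.999, 0.034, 0.001]
ft_force: [0.4, 0.8, 8.3]
finger_gap: 0.0152
grip_force: 40.6
```

```bash
python3 - <<'E'
from h import *
print(rel(.38,-.12,.28,-np.pi/2-.0964))
E
```

```text
(array([ -41.3, -225.9, -281.6]), array([ 0.002, -0.002,  0.165]))
```

Request:
send_rows:
  motion:
    - [0,0,-40,0,0,0,-1]
    - [0,0,-90,0,0,0,-1]
    - [0,0,-150,0,0,0,-1]
    - [0,0,-210,0,0,0,-1]
    - [-20,-50,-250,0,0,0.04,-1]
    - [-41,-100,-281,0,0,0.08,-1]
    - [-41,-150,-281,0,0,0.12,-1]
    - [-41,-200,-281,0,0,0.165,-1]
    - [-41,-226,-281,0,0,0.165,-1]
    - [-41,-226,-281,0,0,0.165,-1]
    - [-41,-226,-281,0,0,0.165,-1]

```text
time_s: 12.68
tcp_pos: [0.38, -0.12, 0.2786]
tool_rot: [0.0, 0.999, -0.048, 0.0]
ft_force: [-0.1, -0.5, -1.8]
finger_gap: 0.0153
grip_force: 39.8
```

```bash
python3 - <<'E'
from h import *
im,p=look("w6"); z=p[...,2]
for (v,u) in [(100,320),(200,320),(50,320)]: print(p[v,u])
def box(m,n):
    w=p[m&(p[...,0]>.38)&(p[...,0]<.6)&(abs(p[...,1]+.12)<.13)]
    print(n,len(w),cv2.minAreaRect((w[:,:2]*1000).astype(np.float32)),w.min(0).round(3),w.max(0).round(3)); return w
f=box((z>.002)&(z<.0115),"floor"); box((z>.08)&(z<.092),"rim"); d=box((z>.022)&(z<.030),"div")
top=p[(z>.2)&(abs(p[...,1]+.12)<.2)]; print(len(top), np.polyfit(top[:,1],top[:,0],1) if len(top) else 0)
h=box((z>.03)&(z<.2),"x")
E
```

```text
clamp1_centre 0.87 317 263 [ 0.396 -0.122  0.345]
[ 0.379877   -0.12031233  0.27826015] 12.825
[ 0.45426383 -0.13308057  0.00620951]
[ 0.41275688 -0.12466398  0.32621121]
[ 0.51277338 -0.13843312  0.00794104]
floor 19521 ((469.8497314453125, -123.23916625976562), (257.6854248046875, 200.28009033203125), 84.64679718017578) [ 0.38  -0.25   0.002] [0.58  0.009 0.011]
rim 1782 ((492.9222412109375, -115.2888412475586), (229.59332275390625, 113.40901184082031), 84.5592269897461) [ 0.429 -0.234  0.08 ] [0.56  0.004 0.083]
div 774 ((504.91265869140625, -116.3097152709961), (219.28863525390625, 120.2444076538086), 84.36666870117188) [ 0.435 -0.231  0.022] [ 0.575 -0.002  0.03 ]
71591 [0.08370429 0.40255955]
x 6417 ((489.8628845214844, -114.8626937866211), (230.78289794921875, 146.76101684570312), 84.62049865722656) [ 0.408 -0.235  0.03 ] [0.573 0.004 0.083]
```

View pics/w6.png

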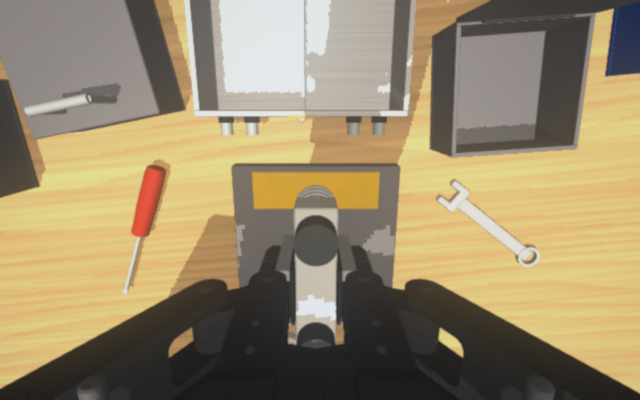

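```bash
python3 - <<'E'
from h import *
print(rel(.5008,-.1713,.001,-np.pi/2-.0945))
E
```

```text
(array([125.3,  39. , 277.2]), array([ 0.   ,  0.   , -0.003]))
```

Request:
send_rows:
  motion:
    - [60,20,0,0,0,0,-1]
    - [110,39,30,0,0,0,-1]
    - [125,39,60,0,0,0,-1]
    - [125,39,110,0,0,0,-1]
    - [125,39,160,0,0,0,-1]
    - [125,39,210,0,0,0,-1]
    - [125,39,240,0,0,0,-1]
    - [125,39,260,0,0,0,-1]
    - [125,39,270,0,0,0,-1]
    - [125,39,277,0,0,0,-1]
    - [125,39,277,0,0,0,-1]

```text
time_s: 14.2
tcp_pos: [0.5007, -0.1706, 0.0013]
tool_rot: [-0.0, 0.999, -0.048, 0.0]
ft_force: [-0.6, -0.4, -1.5]
finger_gap: 0.0154
grip_force: 39.8
```

Request:
send_rows:
  motion:
    - [0,0,0,0,0,0,0]
    - [0,0,0,0,0,0,0]
    - [0,0,0,0,0,0,0]
    - [0,0,0,0,0,0,0]
    - [0,0,-50,0,0,0,0]
    - [0,0,-110,0,0,0,0]
    - [0,0,-170,0,0,0,0]
    - [0,0,-230,0,0,0,0]
    - [0,0,-280,0,0,0,0]
    - [0,0,-280,0,0,0,0]

```text
time_s: 15.45
tcp_pos: [0.5027, -0.1711, 0.2857]
tool_rot: [0.001, 0.999, -0.048, 0.004]
ft_force: [0.9, 0.0, -0.9]
finger_gap: 0.0431
grip_force: 0.0
```

```bash
python3 - <<'E'
from h import *
print(T_tool()[:3,3], rel(.5735,-.343,.28,-.02))
im,d,p=cloud("top"); z=p[...,2]
w=p[(z>.045)&(z<.07)&(np.hypot(p[...,0]-.5,p[...,1]+.171)<.05)]; print(len(w),w.mean(0) if len(w) else 0)
E
```

```text
[ 0.50271501 -0.17110187  0.28574095] (array([ 86.9, 164.3,   6.7]), array([ 0.008, -0.004, -1.647]))
0 0
```

Request:
send_rows:
  motion:
    - [30,50,0,0,0,-0.18,1]
    - [60,100,0,0,0,-0.36,1]
    - [87,164,0,0,0,-0.54,1]
    - [87,164,0,0,0,-0.72,1]
    - [87,164,0,0,0,-0.9,1]
    - [87,164,0,0,0,-1.08,1]
    - [87,164,0,0,0,-1.26,1]
    - [87,164,0,0,0,-1.44,1]
    - [87,164,0,0,0,-1.645,1]
    - [87,164,0,0,0,-1.645,1]
    - [87,164,60,0,0,-1.645,1]
    - [87,164,110,0,0,-1.645,1]
    - [87,164,138,0,0,-1.645,1]
    - [87,164,138,0,0,-1.645,1]
    - [87,164,138,0,0,-1.645,-1]
    - [87,164,138,0,0,-1.645,-1]
    - [87,164,138,0,0,-1.645,-1]
    - [87,164,138,0,0,-1.645,-1]
    - [87,164,138,0,0,-1.645,-1]
    - [87,164,138,0,0,-1.645,-1]

```text
time_s: 18.0
tcp_pos: [0.5768, -0.343, 0.1474]
tool_rot: [0.005, 0.716, 0.698, 0.003]
ft_force: [10.5, 3.3, 21.0]
finger_gap: 0.0084
grip_force: 39.4
```

Request:
send_rows:
  motion:
    - [0,-18,-5,0,0,0,-1]
    - [0,-35,-9,0,0,0,-1]
    - [0,-53,-12,0,0,0,-1]
    - [0,-71,-10,0,0,0,-1]
    - [0,-88,-8,0,0,0,-1]
    - [0,-106,-2,0,0,0,-1]
    - [0,-122,5,0,0,0,-1]
    - [0,-137,15,0,0,0,-1]
    - [0,-150,26,0,0,0,-1]
    - [0,-162,40,0,0,0,-1]
    - [0,-172,55,0,0,0,-1]
    - [0,-180,70,0,0,0,-1]
    - [0,-181,76,0,0,0,-1]
    - [0,-181,76,0,0,0,-1]

```text
time_s: 19.75
tcp_pos: [0.3947, -0.3403, 0.0703]
tool_rot: [0.004, 0.716, 0.698, 0.001]
ft_force: [6.2, 6.1, 32.8]
finger_gap: 0.0082
grip_force: 48.5
```

Request:
send_rows:
  motion:
    - [0,0,0,0,0,0,1]
    - [0,0,0,0,0,0,1]
    - [0,0,0,0,0,0,1]
    - [0,0,0,0,0,0,1]
    - [0,0,-50,0,0,0,1]
    - [0,0,-110,0,0,0,1]
    - [0,0,-150,0,0,0,1]
    - [0,0,-150,0,0,0,1]
    - [0,0,-150,0,0,0,1]

```text
time_s: 20.88
tcp_pos: [0.3899, -0.3376, 0.2164]
tool_rot: [-0.001, 0.715, 0.699, -0.0]
ft_force: [0.1, 0.3, -0.1]
finger_gap: 0.0853
grip_force: 0.0
```

```bash
python3 - <<'E'
from h import *
im,p=look("w7"); z=p[...,2]; k=(abs(p[...,0]-.444)<.055)&(abs(p[...,1]+.343)<.055)&(z>.06)&(z<.1)
w=p[k]; A=np.c_[w[:,:2],np.ones(len(w))]; print(len(w),np.linalg.lstsq(A,w[:,2],rcond=None)[0],np.median(w[:,2]))
print(rel(.4695,.1155,.22,.10))
E
```

```text
[ 0.38968123 -0.33734084  0.21571413] 21.025
12521 [-0.00076535 -0.00017466  0.08236192] 0.08206113785211766
(array([454.5,  69.8,  -3.6]), array([-0.002, -0.002, -0.122]))
```

Request:
send_rows:
  motion:
    - [60,9,-4,0,0,-0.016,1]
    - [120,18,-4,0,0,-0.03,1]
    - [180,28,-4,0,0,-0.05,1]
    - [240,37,-4,0,0,-0.06,1]
    - [300,46,-4,0,0,-0.08,1]
    - [360,55,-4,0,0,-0.1,1]
    - [420,64,-4,0,0,-0.11,1]
    - [454,70,-4,0,0,-0.122,1]
    - [454,70,-4,0,0,-0.122,1]
    - [454,70,50,0,0,-0.122,1]
    - [454,70,100,0,0,-0.122,1]
    - [454,70,144,0,0,-0.122,1]
    - [454,70,144,0,0,-0.122,1]
    - [454,70,144,0,0,-0.122,-1]
    - [454,70,144,0,0,-0.122,-1]
    - [454,70,144,0,0,-0.122,-1]
    - [454,70,144,0,0,-0.122,-1]
    - [454,70,144,0,0,-0.122,-1]
    - [454,70,144,0,0,-0.122,-1]

```text
time_s: 23.4
tcp_pos: [0.4706, 0.1145, 0.0739]
tool_rot: [0.0, 0.671, 0.742, 0.0]
ft_force: [-1.7, -0.5, 6.6]
finger_gap: 0.0087
grip_force: 39.0
```

Request:
send_rows:
  motion:
    - [0,8,-18,0,0,0,-1]
    - [0,18,-33,0,0,0,-1]
    - [0,30,-47,0,0,0,-1]
    - [0,43,-58,0,0,0,-1]
    - [0,58,-68,0,0,0,-1]
    - [0,74,-75,0,0,0,-1]
    - [0,92,-81,0,0,0,-1]
    - [0,109,-83,0,0,0,-1]
    - [0,127,-84,0,0,0,-1]
    - [0,145,-81,0,0,0,-1]
    - [0,162,-77,0,0,0,-1]
    - [0,178,-70,0,0,0,-1]
    - [0,178,-70,0,0,0,-1]

```text
time_s: 25.02
tcp_pos: [0.6492, 0.1322, 0.143]
tool_rot: [0.0, 0.671, 0.742, 0.0]
ft_force: [0.7, -1.2, 3.3]
finger_gap: 0.0081
grip_force: 47.7
```

Request:
send_rows:
  motion:
    - [0,0,0,0,0,0,1]
    - [0,0,0,0,0,0,1]
    - [0,0,0,0,0,0,1]
    - [0,0,0,0,0,0,1]
    - [0,0,-60,0,0,0,1]
    - [0,0,-120,0,0,0,1]
    - [0,-60,-150,0,0,0,1]
    - [-20,-120,-150,0,0,0,1]
    - [-40,-150,-150,0,0,0,1]
    - [-40,-150,-150,0,0,0,1]
    - [-40,-150,-150,0,0,0,1]

```text
time_s: 26.4
tcp_pos: [0.5028, 0.0776, 0.2936]
tool_rot: [0.0, 0.671, 0.741, 0.0]
ft_force: [0.9, 0.3, 0.5]
finger_gap: 0.0854
grip_force: 0.0
```

```bash
python3 - <<'E'
from h import *
look("w8")
E
```

```text
clamp1_centre 0.83 294 324 [ 0.497 -0.162  0.048]
sockets_centre 0.86 329 133 [0.518 0.112 0.032]
[0.50298731 0.07779687 0.29302105] 26.55
```

View pics/w8.png

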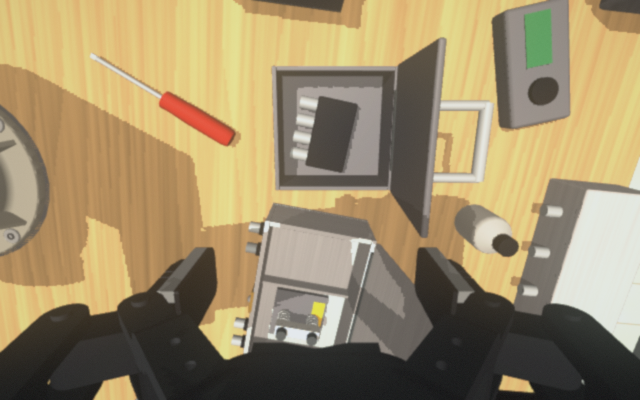

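Request:
send_rows:
  motion:
    - [20,60,0,0,0,0,1]
    - [40,120,0,0,0,0,1]
    - [40,150,0,0,0,0,1]
    - [40,150,50,0,0,0,1]
    - [40,150,100,0,0,0,1]
    - [40,150,148,0,0,0,1]
    - [40,150,150,0,0,0,1]
    - [40,150,150,0,0,0,-1]
    - [40,150,150,0,0,0,-1]
    - [40,150,150,0,0,0,-1]
    - [40,150,150,0,0,0,-1]
    - [40,150,150,0,0,0,-1]
    - [40,150,150,0,0,0,-1]

```text
time_s: 28.18
tcp_pos: [0.6464, 0.132, 0.1426]
tool_rot: [-0.001, 0.671, 0.742, -0.001]
ft_force: [-4.7, 0.0, -4.0]
finger_gap: 0.0083
grip_force: 41.9
```

Request:
send_rows:
  motion:
    - [0,-16,-7,0,0,0,-1]
    - [0,-33,-11,0,0,0,-1]
    - [0,-51,-14,0,0,0,-1]
    - [0,-69,-13,0,0,0,-1]
    - [0,-86,-11,0,0,0,-1]
    - [0,-104,-5,0,0,0,-1]
    - [0,-120,2,0,0,0,-1]
    - [0,-135,12,0,0,0,-1]
    - [0,-148,23,0,0,0,-1]
    - [0,-160,37,0,0,0,-1]
    - [0,-170,52,0,0,0,-1]
    - [0,-178,70,0,0,0,-1]
    - [0,-178,72,0,0,0,-1]
    - [0,-178,72,0,0,0,-1]

```text
time_s: 29.92
tcp_pos: [0.4707, 0.1146, 0.0728]
tool_rot: [0.001, 0.671, 0.742, 0.001]
ft_force: [-2.8, -0.3, 14.4]
finger_gap: 0.0087
grip_force: 43.1
```

Request:
send_rows:
  motion:
    - [0,0,0,0,0,0,1]
    - [0,0,0,0,0,0,1]
    - [0,0,0,0,0,0,1]
    - [0,0,0,0,0,0,1]
    - [0,0,-50,0,0,0,1]
    - [0,0,-110,0,0,0,1]
    - [0,0,-150,0,0,0,1]
    - [0,0,-150,0,0,0,1]
    - [0,0,-150,0,0,0,1]

```text
time_s: 31.05
tcp_pos: [0.4698, 0.1142, 0.2205]
tool_rot: [-0.0, 0.671, 0.742, -0.0]
ft_force: [-0.9, -0.6, -0.3]
finger_gap: 0.0855
grip_force: 0.0
```

```bash
python3 - <<'E'
from h import *
im,p=look("w9"); z=p[...,2]; k=(abs(p[...,0]-.521)<.045)&(abs(p[...,1]-.121)<.05)&(z>.06)&(z<.1)
w=p[k]; A=np.c_[w[:,:2],np.ones(len(w))]; print(len(w),np.linalg.lstsq(A,w[:,2],rcond=None)[0],np.median(w[:,2]))
print(rel(.3975,.3335,.22,-.022))
E
```

```text
[0.46944976 0.11411826 0.21977809] 31.2
9727 [ 0.00018177 -0.00027399  0.08200011] 0.08204798439128291
(array([ 2.255e+02, -4.970e+01, -2.000e-01]), array([-0.003,  0.001,  0.122]))
```

Shut flat. Next box L.

Request:
send_rows:
  motion:
    - [60,-13,0,0,0,0.04,1]
    - [120,-27,0,0,0,0.08,1]
    - [180,-40,0,0,0,0.1,1]
    - [225,-50,0,0,0,0.122,1]
    - [225,-50,0,0,0,0.122,1]
    - [225,-50,50,0,0,0.122,1]
    - [225,-50,100,0,0,0.122,1]
    - [225,-50,147,0,0,0.122,1]
    - [225,-50,147,0,0,0.122,1]
    - [225,-50,147,0,0,0.122,-1]
    - [225,-50,147,0,0,0.122,-1]
    - [225,-50,147,0,0,0.122,-1]
    - [225,-50,147,0,0,0.122,-1]
    - [225,-50,147,0,0,0.122,-1]
    - [225,-50,147,0,0,0.122,-1]

```text
time_s: 33.08
tcp_pos: [0.3981, 0.3335, 0.075]
tool_rot: [-0.0, 0.715, 0.699, 0.0]
ft_force: [-2.5, -0.6, 7.0]
finger_gap: 0.0082
grip_force: 39.0
```

Request:
send_rows:
  motion:
    - [0,8,-18,0,0,0,-1]
    - [0,18,-33,0,0,0,-1]
    - [0,30,-47,0,0,0,-1]
    - [0,43,-58,0,0,0,-1]
    - [0,58,-68,0,0,0,-1]
    - [0,74,-75,0,0,0,-1]
    - [0,92,-81,0,0,0,-1]
    - [0,109,-83,0,0,0,-1]
    - [0,127,-84,0,0,0,-1]
    - [0,145,-81,0,0,0,-1]
    - [0,162,-77,0,0,0,-1]
    - [0,178,-70,0,0,0,-1]
    - [0,178,-70,0,0,0,-1]

```text
time_s: 34.7
tcp_pos: [0.5777, 0.3292, 0.1434]
tool_rot: [0.0, 0.715, 0.699, 0.0]
ft_force: [0.7, 0.0, -0.4]
finger_gap: 0.0081
grip_force: 46.4
```

Request:
send_rows:
  motion:
    - [0,0,0,0,0,0,1]
    - [0,0,0,0,0,0,1]
    - [0,0,0,0,0,0,1]
    - [0,0,0,0,0,0,1]
    - [0,0,-60,0,0,0,1]
    - [0,0,-120,0,0,0,1]
    - [0,-60,-150,0,0,0,1]
    - [-20,-120,-150,0,0,0,1]
    - [-40,-150,-150,0,0,0,1]
    - [-40,-150,-150,0,0,0,1]
    - [-40,-150,-150,0,0,0,1]

```text
time_s: 36.08
tcp_pos: [0.4258, 0.293, 0.2947]
tool_rot: [0.0, 0.715, 0.699, 0.001]
ft_force: [0.2, 0.6, 0.9]
finger_gap: 0.0854
grip_force: 0.0
```

```bash
python3 - <<'E'
from h import *
look("w10")
E
```

```text
[0.42609574 0.29302245 0.29405926] 36.225
```

View pics/w10.png

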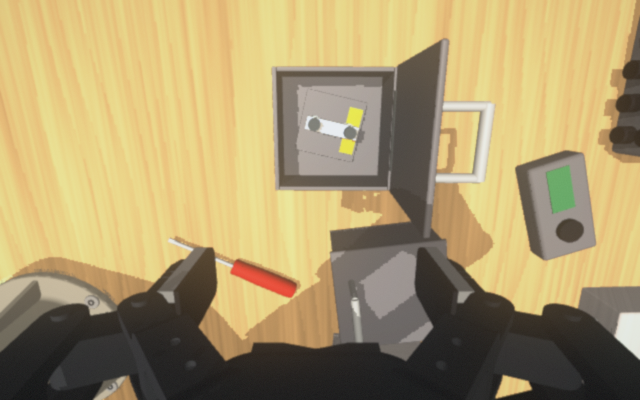

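```bash
python3 - <<'E'
from h import *
p=np.load("w10.npy"); c0=p[132,331]; print(c0); c,y=clampfit(p,c0[0],c0[1],.045)
y=(y+np.pi/2)%np.pi-np.pi/2
print(y,rel(c[0]/1000,c[1]/1000,-.002,y-np.pi/2), state()["joint_positions"][5])
E
```

```text
[0.44679255 0.328761   0.05530843]
clamp ((447.59173583984375, 333.53125), (16.017717361450195, 64.09334564208984), 75.79869079589844) median [0.4469 0.3339 0.0561] bar yaw -0.2478597 720
-0.24785972 (array([ 41. ,  20.6, 296.1]), array([-0.   ,  0.   ,  1.796])) 0.621810467435035
```

Request:
send_rows:
  motion:
    - [20,10,20,0,0,0.18,0]
    - [41,21,43,0,0,0.36,0]
    - [41,21,43,0,0,0.54,0]
    - [41,21,43,0,0,0.72,0]
    - [41,21,43,0,0,0.9,0]
    - [41,21,43,0,0,1.08,0]
    - [41,21,43,0,0,1.26,0]
    - [41,21,43,0,0,1.44,0]
    - [41,21,60,0,0,1.62,0]
    - [41,21,100,0,0,1.796,0]
    - [41,21,150,0,0,1.796,0]
    - [41,21,200,0,0,1.796,0]
    - [41,21,250,0,0,1.796,0]
    - [41,21,296,0,0,1.796,0]
    - [41,21,296,0,0,1.796,0]
    - [41,21,296,0,0,1.796,-1]
    - [41,21,296,0,0,1.796,-1]
    - [41,21,296,0,0,1.796,-1]
    - [41,21,296,0,0,1.796,-1]
    - [41,21,296,0,0,1.796,-1]
  force: 40

```text
time_s: 38.72
tcp_pos: [0.4484, 0.3341, 0.0001]
tool_rot: [-0.001, 0.992, -0.123, 0.001]
ft_force: [-0.1, -0.2, 8.7]
finger_gap: 0.0154
grip_force: 41.4
```

```bash
python3 - <<'E'
from h import *
print(state()["finger_gap"],T_tool()[:3,3]); print(rel(.5112,-.0618,.001,-np.pi/2-.0945))
E
```

```text
0.015429721188720642 [4.48441084e-01 3.34076750e-01 1.06093419e-04]
(array([157.7, 368.5,  -1.5]), array([-0.002, -0.002, -0.153]))
```

Request:
send_rows:
  motion:
    - [0,0,-40,0,0,0,-1]
    - [0,0,-90,0,0,0,-1]
    - [0,0,-150,0,0,0,-1]
    - [0,0,-200,0,0,0,-1]
    - [25,58,-200,0,0,-0.03,-1]
    - [47,110,-200,0,0,-0.06,-1]
    - [70,163,-200,0,0,-0.09,-1]
    - [92,215,-200,0,0,-0.12,-1]
    - [115,268,-200,0,0,-0.153,-1]
    - [137,320,-200,0,0,-0.153,-1]
    - [158,369,-200,0,0,-0.153,-1]
    - [158,369,-200,0,0,-0.153,-1]
    - [158,369,-150,0,0,-0.153,-1]
    - [158,369,-100,0,0,-0.153,-1]
    - [158,369,-50,0,0,-0.153,-1]
    - [158,369,-25,0,0,-0.153,-1]
    - [158,369,-10,0,0,-0.153,-1]
    - [158,369,-2,0,0,-0.153,-1]
    - [158,369,-1,0,0,-0.153,-1]

```text
time_s: 41.1
tcp_pos: [0.5106, -0.0629, 0.0004]
tool_rot: [-0.0, 0.999, -0.047, 0.0]
ft_force: [-5.3, 1.7, 13.6]
finger_gap: 0.0152
grip_force: 43.2
```

Request:
send_rows:
  motion:
    - [0,0,0,0,0,0,-1]
    - [0,0,0,0,0,0,0]
    - [0,0,0,0,0,0,0]
    - [0,0,0,0,0,0,0]
    - [0,0,0,0,0,0,0]
    - [0,0,-50,0,0,0,0]
    - [0,0,-110,0,0,0,0]
    - [0,0,-170,0,0,0,0]
    - [0,0,-230,0,0,0,0]
    - [-60,0,-280,0,0,0,0]
    - [-100,0,-280,0,0,0,0]
    - [-100,0,-280,0,0,0,0]
    - [-100,0,-280,0,0,0,0]

```text
time_s: 42.72
tcp_pos: [0.411, -0.0539, 0.2795]
tool_rot: [0.0, 0.999, -0.047, 0.001]
ft_force: [-0.3, -0.2, 0.1]
finger_gap: 0.0429
grip_force: 0.0
```

```bash
python3 - <<'E'
from h import *
im,p=look("w11")
clampfit(p,.5112,-.0618,.045,lo=.050); clampfit(p,.5008,-.1713,.045,lo=.050)
print(rel(.5777,.3305,.28,-.022), state()["joint_positions"])
E
```

```text
clamp1_centre 0.84 405 76 [ 0.501 -0.162  0.057]
[ 0.41116892 -0.05393264  0.27879738] 42.875
clamp ((510.0370178222656, -62.81795883178711), (15.47935962677002, 63.29340362548828), 84.93461608886719) median [ 0.5112 -0.0631  0.0572] bar yaw -0.08840764 858
clamp ((502.01641845703125, -170.19619750976562), (16.208341598510742, 63.08034133911133), 85.0643539428711) median [ 0.503  -0.169   0.0572] bar yaw -0.08614306 991
(array([ 129.6, -398.4,   -1.3]), array([-1.000e-03,  1.000e-03, -1.643e+00])) [-1.34022530e-01 -6.09669217e-02  1.95737563e+00 -2.26535615e-05
  1.24602838e+00  1.53096786e+00]
```

View pics/w11.png

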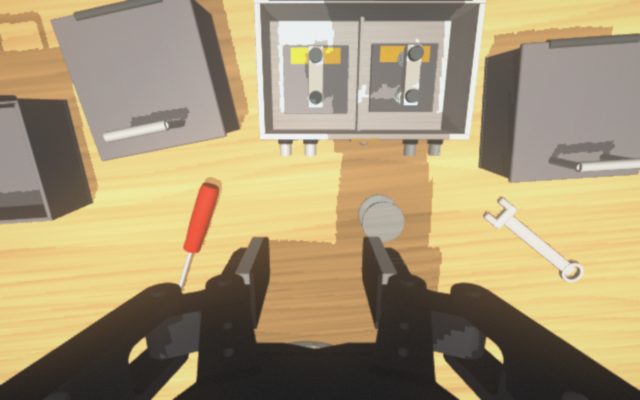

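Request:
send_rows:
  motion:
    - [15,-50,0,0,0,-0.18,1]
    - [30,-100,0,0,0,-0.36,1]
    - [46,-150,0,0,0,-0.54,1]
    - [62,-200,0,0,0,-0.72,1]
    - [78,-250,0,0,0,-0.9,1]
    - [94,-300,0,0,0,-1.08,1]
    - [110,-350,0,0,0,-1.26,1]
    - [130,-398,0,0,0,-1.44,1]
    - [130,-398,0,0,0,-1.643,1]
    - [130,-398,0,0,0,-1.643,1]
    - [130,-398,50,0,0,-1.643,1]
    - [130,-398,100,0,0,-1.643,1]
    - [130,-398,136,0,0,-1.643,1]
    - [130,-398,136,0,0,-1.643,1]
    - [130,-398,136,0,0,-1.643,-1]
    - [130,-398,136,0,0,-1.643,-1]
    - [130,-398,136,0,0,-1.643,-1]
    - [130,-398,136,0,0,-1.643,-1]
    - [130,-398,136,0,0,-1.643,-1]
    - [130,-398,136,0,0,-1.643,-1]

```text
time_s: 45.38
tcp_pos: [0.5755, 0.3297, 0.1423]
tool_rot: [-0.001, 0.715, 0.699, -0.002]
ft_force: [-5.8, 0.5, -0.8]
finger_gap: 0.0084
grip_force: 43.7
```

Request:
send_rows:
  motion:
    - [0,-16,-7,0,0,0,-1]
    - [0,-33,-11,0,0,0,-1]
    - [0,-51,-14,0,0,0,-1]
    - [0,-69,-13,0,0,0,-1]
    - [0,-86,-11,0,0,0,-1]
    - [0,-104,-5,0,0,0,-1]
    - [0,-120,2,0,0,0,-1]
    - [0,-135,12,0,0,0,-1]
    - [0,-148,23,0,0,0,-1]
    - [0,-160,37,0,0,0,-1]
    - [0,-170,52,0,0,0,-1]
    - [0,-178,70,0,0,0,-1]
    - [0,-179,72,0,0,0,-1]
    - [0,-179,72,0,0,0,-1]

```text
time_s: 47.12
tcp_pos: [0.3981, 0.3345, 0.0716]
tool_rot: [-0.0, 0.715, 0.699, 0.0]
ft_force: [-0.7, -1.4, 8.6]
finger_gap: 0.0084
grip_force: 45.3
```

Request:
send_rows:
  motion:
    - [0,0,0,0,0,0,1]
    - [0,0,0,0,0,0,1]
    - [0,0,0,0,0,0,1]
    - [0,0,0,0,0,0,1]
    - [0,0,-50,0,0,0,1]
    - [0,0,-110,0,0,0,1]
    - [0,0,-170,0,0,0,1]
    - [0,0,-230,0,0,0,1]
    - [0,0,-230,0,0,0,1]

```text
time_s: 48.25
tcp_pos: [0.4005, 0.3358, 0.3064]
tool_rot: [0.0, 0.715, 0.699, 0.005]
ft_force: [0.2, 0.4, 0.1]
finger_gap: 0.0854
grip_force: 0.0
```

```bash
python3 - <<'E'
from h import *
im,p=look("w12"); z=p[...,2]; k=(abs(p[...,0]-.448)<.045)&(abs(p[...,1]-.333)<.05)&(z>.06)&(z<.1)
w=p[k]; A=np.c_[w[:,:2],np.ones(len(w))]; print(len(w),np.linalg.lstsq(A,w[:,2],rcond=None)[0],np.median(w[:,2]))
im,d,p=cloud("top"); z=p[...,2]
w=p[(z>.15)&(z<.26)&(abs(p[...,0]-.59)<.06)&(abs(p[...,1]+.12)<.13)]; print(len(w),np.polyfit(w[:,1],w[:,0],1),w.min(0),w.max(0))
for n in("top","side"):
    im,d,p=cloud(n)
    for r in landmark_of(n,"cover_pad")[:2]:
        u,v=[int(a*b) for a,b in zip(r["position"],(640,400))]; print(n,r["score"],u,v,p[v,u])
print(state()["joint_positions"], T_tool()[:3,3])
E
```

```text
[0.39796943 0.33369661 0.30035216] 48.4
6144 [-0.00065297 -0.00043426  0.08253744] 0.08209490781176962
964 [0.09576617 0.6064638 ] [ 0.57412644 -0.23665715  0.1503445 ] [ 0.61635852 -0.00843974  0.2432415 ]
top 0.94 327 194 [ 0.59927094 -0.1197456   0.23419915]
top 0.18 344 147 [ 0.75535697 -0.16921182  0.02459296]
side 0.84 307 157 [ 0.59686128 -0.10696544  0.23487871]
[6.94842851e-01 1.06260988e-01 1.73869964e+00 1.77270583e-05
 1.29879322e+00 7.16869354e-01] [0.39805859 0.33374696 0.30005339]
```

```bash
python3 - <<'E'
from h import *
print(rel(.6504,-.1303,.36,-.0945))
H=83.5; s=6; w=15; rho=135; x0,z0=75,215
o=[]
for t in np.r_[1.75,np.arange(1.65,.1,-.125),.1]:
    x=-rho*np.cos(t)+s*np.sin(t)+w; z=H+rho*np.sin(t)+s*np.cos(t)
    o.append([0,int(round(x-x0)),int(round(z0-z)),0,0,0,-1])
print(o, len(o))
print("closed tip z",H+s,"->",z0-H-s)
print(np.array(get_calibration("wrist")["hand_eye"])[:3,3])
E
```

```text
(array([-458.5,  262.4,  -59.7]), array([-0.002,  0.001,  0.072]))
[[0, -30, 0, 0, 0, 0, -1], [0, -43, -3, 0, 0, 0, -1], [0, -60, -4, 0, 0, 0, -1], [0, -77, -3, 0, 0, 0, -1], [0, -94, 1, 0, 0, 0, -1], [0, -110, 6, 0, 0, 0, -1], [0, -125, 13, 0, 0, 0, -1], [0, -139, 22, 0, 0, 0, -1], [0, -152, 33, 0, 0, 0, -1], [0, -164, 45, 0, 0, 0, -1], [0, -174, 59, 0, 0, 0, -1], [0, -182, 73, 0, 0, 0, -1], [0, -188, 89, 0, 0, 0, -1], [0, -193, 105, 0, 0, 0, -1], [0, -194, 112, 0, 0, 0, -1]] 15
closed tip z 89.5 -> 125.5
[ 0.06659416  0.00118207 -0.16914189]
```

Request:
send_rows:
  motion:
    - [0,0,-60,0,0,0,-1]
    - [-50,29,-60,0,0,0.01,-1]
    - [-100,57,-60,0,0,0.02,-1]
    - [-150,86,-60,0,0,0.03,-1]
    - [-200,115,-60,0,0,0.04,-1]
    - [-250,143,-60,0,0,0.05,-1]
    - [-300,172,-60,0,0,0.06,-1]
    - [-350,200,-60,0,0,0.07,-1]
    - [-400,229,-60,0,0,0.072,-1]
    - [-458,262,-60,0,0,0.072,-1]
    - [-458,262,-60,0,0,0.072,-1]
    - [-458,262,-60,0,0,0.072,-1]
    - [-458,262,0,0,0,0.072,-1]
    - [-458,262,60,0,0,0.072,-1]
    - [-458,262,100,0,0,0.072,-1]
    - [-458,262,116,0,0,0.072,-1]
    - [-458,262,116,0,0,0.072,-1]

```text
time_s: 50.78
tcp_pos: [0.6501, -0.1287, 0.1853]
tool_rot: [-0.0, 0.739, 0.673, -0.0]
ft_force: [-0.4, -0.3, 0.1]
finger_gap: -0.0001
grip_force: 0.0
```

Request:
send_rows:
  motion:
    - [0,-30,0,0,0,0,-1]
    - [0,-43,-3,0,0,0,-1]
    - [0,-60,-4,0,0,0,-1]
    - [0,-77,-3,0,0,0,-1]
    - [0,-94,1,0,0,0,-1]
    - [0,-110,6,0,0,0,-1]
    - [0,-125,13,0,0,0,-1]
    - [0,-139,22,0,0,0,-1]

```text
time_s: 51.78
tcp_pos: [0.5121, -0.1167, 0.1641]
tool_rot: [0.001, 0.74, 0.673, 0.001]
ft_force: [0.1, -0.2, 2.5]
finger_gap: -0.0
grip_force: 0.8
```

```bash
python3 - <<'E'
from h import *
im,d,p=cloud("side"); cv2.imwrite("pics/s13.png",cv2.resize(im[90:270,230:430],(660,594)))
E
```

```text
(no output)
```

View pics/s13.png

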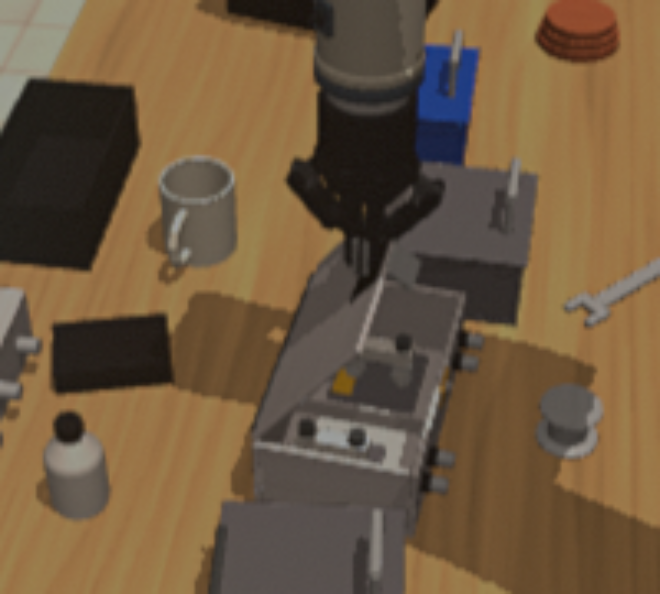

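Request:
send_rows:
  motion:
    - [0,-13,11,0,0,0,-1]
    - [0,-25,23,0,0,0,-1]
    - [0,-35,37,0,0,0,-1]
    - [0,-43,51,0,0,0,-1]
    - [0,-49,67,0,0,0,-1]
    - [0,-54,83,0,0,0,-1]
    - [0,-55,90,0,0,0,-1]
    - [0,-55,95,0,0,0,-1]
    - [0,-55,99,0,0,0,-1]
    - [0,-55,99,0,0,0,-1]

```text
time_s: 53.08
tcp_pos: [0.4566, -0.1112, 0.0638]
tool_rot: [-0.001, 0.74, 0.673, -0.0]
ft_force: [-0.1, 0.3, -0.3]
finger_gap: -0.0003
grip_force: 0.0
```

Request:
send_rows:
  motion:
    - [0,0,3,0,0,0,-1]
    - [0,0,6,0,0,0,-1]
    - [0,0,6,0,0,0,-1]

```text
time_s: 53.45
tcp_pos: [0.4575, -0.1114, 0.0585]
tool_rot: [0.0, 0.74, 0.673, 0.0]
ft_force: [-1.5, 1.1, 7.6]
finger_gap: 0.0002
grip_force: 3.7
```

Request:
send_rows:
  motion:
    - [0,0,2,0,0,0,-1]
    - [0,0,3,0,0,0,-1]
    - [0,0,3,0,0,0,-1]

```text
time_s: 53.82
tcp_pos: [0.4576, -0.1114, 0.056]
tool_rot: [0.0, 0.74, 0.673, 0.0]
ft_force: [-3.4, 1.2, 13.6]
finger_gap: 0.0003
grip_force: 7.1
```

```bash
cat >> h.py <<'E'
def cover(p):
    q=p.reshape(-1,3)-[.5757,-.1232,.0865]; c,s=np.cos(.0945),np.sin(.0945)
    x=q[:,0]*c-q[:,1]*s; y=q[:,0]*s+q[:,1]*c; z=q[:,2]
    k=(x>-.105)&(x<-.01)&(abs(y)<.10)&(abs(y)>.05)&(z<.03)&(z>-.03)
    print("cover pts",k.sum(),np.polyfit(-x[k],z[k],1) if k.sum()>10 else 0)
E
python3 - <<'E'
from h import *
for n in ("side","top"): cover(cloud(n)[2])
E
```

```text
cover pts 593 [-0.03920637 -0.00029845]
cover pts 962 [-3.37359501e-02  5.80073211e-05]
```

Request:
send_rows:
  motion:
    - [0,0,3,0,0,0,-1]
    - [0,0,5,0,0,0,-1]
    - [0,0,5,0,0,0,-1]

```text
time_s: 54.3
tcp_pos: [0.4578, -0.1115, 0.0516]
tool_rot: [0.0, 0.74, 0.673, 0.0]
ft_force: [-6.1, 1.2, 25.9]
finger_gap: -0.0
grip_force: 13.0
```

Request:
send_rows:
  motion:
    - [0,0,-5,0,0,0,-1]
    - [0,0,-15,0,0,0,-1]
    - [0,0,-60,0,0,0,-1]
    - [0,0,-120,0,0,0,-1]
    - [-50,-50,-160,0,0,0,-1]
    - [-50,-50,-160,0,0,0,-1]
    - [-50,-50,-160,0,0,0,-1]

```text
time_s: 55.18
tcp_pos: [0.4025, -0.1569, 0.2106]
tool_rot: [0.001, 0.74, 0.672, 0.0]
ft_force: [-0.4, 0.6, -0.5]
finger_gap: -0.0003
grip_force: 0.0
```

```bash
python3 - <<'E'
from h import *
for n in ("side","top","wrist"):
    im,d,p=cloud(n); cover(p)
    if n=="side": cv2.imwrite("pics/s14.png",im)
E
```

```text
cover pts 806 [ 0.00794971 -0.00019299]
cover pts 1228 [7.90923456e-03 8.87902195e-05]
cover pts 13032 [0.01018712 0.00054869]
```

View pics/s14.png

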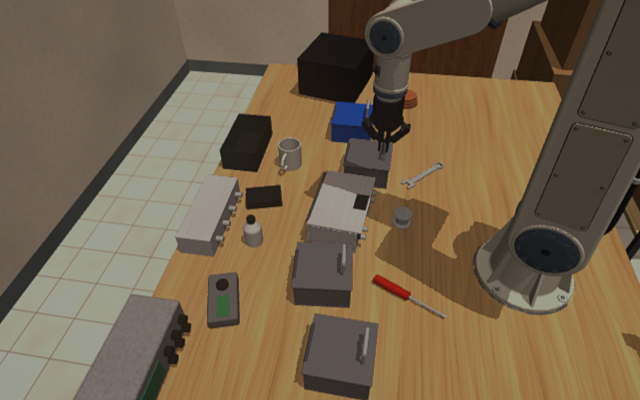

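```bash
python3 -c "
from rig import *
print(job_done())"
```

```text
the job is handed in; nothing more can be done
None
```

I found two clamp boards and stood one upright in each bay. The cover is caught shut (about 0.01 rad), all three parts boxes are shut, and the job is handed in; the verdict wasn't returned.

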